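Nudge a drilled blank onto the pins of a saw jig

TASK

The red-brown hardwood blank lies askew across the two brass pins of the jig board. Push it along with the fingertips (do not pinch it, lift it or pick it up) until both of its holes drop over the two pins and it lies flat on the board, then let go of it and move clear. Leave the other things on the board and the table where they are.

Things in the scene. Friction and masses are not known exactly. Their poses are not given: they have to be found in the camera images.
- jig: fixed jig: a board 330 (x) x 210 (y) x 25 mm with a bare metal top, on the table. Origin: centre of its underside; its top is at z = 25 mm. +x points away from the robot, within 20 degrees. Two brass pins stand on it at x = 45 mm, y = -25.5 and +44.5 mm. A blue fence runs along its left side
- fence (a point): middle of the blue fence's inner face at the board's top (jig x = 0, y = 65, z = 25 mm). The fence is 290 mm long along jig x, 18 mm high, 18 mm thick; the face looks to -y. A blank pushed flat against it has its holes in line with the pins within 1 mm, and then only needs sliding in +x along the fence; once it drops, the pins stop it
- seat (a point): point on the board's top where the blank's origin is when it is in place (jig x = 25, y = 9.5, z = 25 mm). The blank's edges are then at jig x = -55 and 105, y = -45.5 and 64.5 mm and the pin tips stand 2 mm above its top face
- pin_right (a point): tip of the right brass pin (jig y = -25.5 mm). Each pin is 8 mm in diameter and 11 mm tall, the upper 3 mm tapering to a flat tip 3 mm wide
- pin_left (a point): tip of the left brass pin (jig y = +44.5 mm), same size
- blank: loose red-brown wooden blank 160 (x) x 110 (y) x 9 mm, 0.14 to 0.28 kg, two 13 mm through holes at x = 20, y = -35 and 35 mm. Origin: centre of underside; x roughly along jig x. It starts 18-46 mm short of its seat in -x, 4-16 mm off the fence, up to 0.08 rad askew, resting on the pin tips, its robot-side edge down on the board (tilt 5 degrees). It slides at 1 to 2 N
- hole_right (a point): centre of the blank's right hole at its underside (blank x = 20, y = -35, z = 0 mm)
- hole_left (a point): centre of the blank's left hole at its underside (blank x = 20, y = 35, z = 0 mm)
- sanding_block: cork sanding block 34 x 50 x 24 mm lying on the far right part of the jig board, beside the way; leave alone. Origin: centre of underside
- wax_tin: small brass tin, diameter 36, height 16 mm, on the near right corner of the jig board; leave alone. Origin: centre of underside
- blade_cup: clear cup 72 mm wide, 90 mm tall, with saw blades standing in it up to 135 mm high, on the table left of the jig; leave alone. Origin: centre of underside
- screwdriver: screwdriver lying on the table right of the jig; leave alone
- brush: bench brush lying on the table left of the jig; leave alone
- glue: white glue bottle with orange cap, 52 mm wide, 130 mm tall, on the table right of the jig; leave alone. Origin: centre of underside
- offcut: light wood offcut 80 x 50 x 18 mm on the table, near and left of the jig; leave alone. Origin: centre of underside
Mind the look-alikes: they are no part of the job. What is shaped like the blank but grey is not meant.

How it is judged:
At the end, for the whole second after the job is handed in: Each hole of the blank is centred within 3.5 mm of its own pin, the blank lies flat on the jig board (underside within 2 mm of the board, tilt under 0.025 rad) and is at rest (horizontal distance between hole_right and pin_right below 0.0035 m and horizontal distance between hole_left and pin_left below 0.0035 m and z of blank in the frame of jig between 0.022 and 0.027 m and angle between blank's own z axis and vertical below 0.025 rad and linear speed of blank below 0.01 m/s); the robot touches nothing.
It fails at once if the blank is lifted (its middle more than 16 mm above the board) or tipped up (more than 0.3 rad) (z of blank in the frame of jig above 0.041 m or angle between blank's own z axis and vertical above 0.3 rad).
It fails at once if another thing on the board or the table is moved more than 25 mm (distance of any of sanding_block, wax_tin, blade_cup, screwdriver, brush, glue, offcut from where it was at the start of the episode above 0.025 m).
It also fails if it takes over 51 s, if anything falls off the work surface, if the arm or the gripper's body presses on something with over 40 N, if the wrist force passes 120 N, or if a joint passes its speed limit or range.

ROBOT

A 6-joint arm with a two-finger parallel gripper is mounted at the origin on the work surface. World frame = base frame: x ahead of the robot, y to its left, z up, the work surface at z = 0. Lengths are in m, angles in rad, forces in N, time in s.
With the tool pointing down it reaches from about 0.225 to 0.875 m from the base axis. Payload 3.4 kg.
Tool frame: the origin (TCP) lies between the finger pads; the fingertips stand 17 mm ahead of it and the grasp point (between the pads) lies 2 mm behind it; y points along the fingers, z is the direction in which the jaws open and shut, and the axes are right-handed (so a half turn about y gives the same grasp; the last joint's range is limited). The gripper opens to 85 mm and grips with 20 to 120 N. Pads are 22 mm wide; open, the fingers measure 114 mm over their backs; the gripper's body (76 mm by 85 mm) begins 54 mm behind the grasp point. The pads swing forward as they close: fully open they stand 13 mm farther back than shut.
Start: joints at [-1.425, 0.276, 1.505, -0, 1.361, -0.121], TCP at [0.152, -0.555, 0.248] pointing down, gripper open.
Joint ranges: [-2.89, 2.89], [-0.75, 2.08], [0.22, 2.7], [-1.18, 4.32], [0.11, 2.71], [-2.7, 2.7]. Speed limits (rad/s): [2.57, 2.57, 3.14, 3.14, 3.14, 3.14].

INTERFACE

Orientations are given as a unit quaternion [w, x, y, z].
In Python, from rig import manip, get_image, camera_model, sign_off, spot_in, silhouettes, spot_point gives the robot as it stands.
- The arm moves only by the tool jog_arm, never from a script. Its argument "targets" is a list of rows, each a list of 3 entries, a list of its own where there are three numbers: the finger opening in m, from 0 to 0.0854, then the shift along the world's x, y, z in m, then the turn about the world's z in rad. In form: [[claw, [x, y, z], spin], ...]. A call has 1 to 10 rows; each row shifts and turns the commanded pose from where the row before left it; what a row does not reach is not made up. A row lasts 1/8 s, in which the tool goes at most 62.5 mm and 10.7 degrees, less where a joint would pass 70% of its speed; a pose out of reach is approached as far as the arm can. A call with a gripper value outside its range is refused whole. The fingers move at their own pace and stop on an object; "force" is the grip in N (left out, the last holds). Time passes only in rows, so rows that do not move let the fingers close. It gives the time, the measured TCP pose, the force and the opening at its end, in the units of the state.
- manip.get_state(): the state, without advancing time (a new reading comes with each control period).
- get_image(name): name is "side" or "top"; returns (picture, depth): 420x560x3 uint8, red, green, blue; 420x560 float32, m along the optical axis (not along the pixel's ray), 0 where there is no reading.
- camera_model(name): a dict with "mtx" (3x3 intrinsics, pixels), "world_from_camera" (4x4, takes a point from camera to world coordinates). Camera axes: x right, y up, looking along -z (the intrinsics and any distortion apply to the point x, -y, -z); pixel columns grow to the right and rows downward; lengths in m; the calibration is good to about 2 mm. A picture is of the moment at which its call begins. camera_model takes no time and is no camera call.
- sign_off(): hands the job in, once; it reports no verdict.
Trained networks look in the newest picture that a camera, given by its name, has taken for a name from the list of things; names that differ only in an ending like _2 or _b are one class to them, and where a whole thing is asked for, a point or a joint stands for the part that bears it (a point fixed in the world has none). Each returns a list of dicts, best first, with "score" (0 to 1); they miss things now and then, are a little off and sometimes report something else, mostly with a low value. They report only what shows in the picture. A call takes as long as a camera call. They do not tell look-alikes from the thing itself.
- spot_in(name, camera): "position" ([column, row] in pixels, amid what is visible of it).
- silhouettes(name, camera): "mask" (420x560 bool, what is visible of it) and "position" ([column, row] in pixels, amid what is visible of it).
- spot_point(name, camera): "position" ([column, row] in pixels: a listed point, or the origin of a listed thing).
The state is a dict: "clock": time; "qpos": joint angles; "qd": joint speeds; "effort": joint torques, N m; "position": TCP position; "ee_rot": TCP orientation; "contact_force": force on the tool from outside, world axes, zero at the start; "moment": the same for the moment, N m; "width": finger opening in m.
Only numpy, scipy, OpenCV 4.12 (cv2) and the standard library are available. Lean on these libraries where they do the work, as an engineer would, in place of code of your own. Each camera call takes 0.05 s, during which the arm holds its last target.

## Working session

There is one attempt and no reset: what is moved stays moved. The work goes in short steps, Python scripts to look and compute and a tool call to move; the robot and the scene stay as the last step left them, time stands still between calls to the robot, and variables do not carry over. Pictures are saved under pics/ and viewed, and the job is handed in when it is done.

Besides the shell and the picture viewer there is one more tool, called after "Call:" by a JSON object that holds its "name" and its "arguments". jog_arm: Moves the arm, as the interface text tells. Its arguments: {"type":"object","properties":{"targets":{"type":"array","items":{"type":"array"}},"force":{"type":"number"}},"required":["targets"]}

```bash
mkdir -p pics; ls; cat > h.py <<'E'
import numpy as np, cv2
from rig import *
def px2w(cam,uv,z):
    m=camera_model(cam); K=np.array(m["mtx"]);T=np.array(m["world_from_camera"])
    d=np.linalg.inv(K)@[uv[0],uv[1],1]; d=T[:3,:3]@np.array([d[0],-d[1],-d[2]]); o=T[:3,3]
    return o+d*(z-o[2])/d[2]
def w2px(cam,p):
    m=camera_model(cam); K=np.array(m["mtx"]);T=np.array(m["world_from_camera"])
    c=np.linalg.inv(T)@np.r_[p,1]; q=K@[c[0],-c[1],-c[2]]; return q[:2]/q[2]
def save(cam,n):
    im,d=get_image(cam); cv2.imwrite(f"pics/{n}.png",im[:,:,::-1]); return im,d
E
python3 - <<'E'
from h import *
s=manip.get_state();print({k:np.round(v,3) for k,v in s.items()})
for c in("top","side"):
    save(c,c+"0"); m=camera_model(c);print(c,m.keys(),np.round(m["world_from_camera"],3).tolist(),np.round(m["mtx"],1).tolist())
zs=dict(jig=0,fence=.025,seat=.025,pin_right=.036,pin_left=.036,blank=.03,hole_right=.036,hole_left=.036,sanding_block=.025,wax_tin=.025)
for n in zs:
    for c in ("top","side"):
        for r in spot_point(n,c)[:2]:
            print(n,c,round(r["score"],2),np.round(r["position"],1),np.round(px2w(c,r["position"],zs[n]),4))
E
```

```text
pics
{'clock': np.float64(0.0), 'qpos': array([-1.425,  0.277,  1.506,  0.   ,  1.361, -0.121]), 'qd': array([-0.001, -0.001,  0.   ,  0.   , -0.002,  0.   ]), 'effort': array([ 2.0000e-03, -4.1676e+01, -2.4580e+01,  0.0000e+00,  1.1000e-02,
        0.0000e+00]), 'position': array([ 0.152, -0.554,  0.247]), 'ee_rot': array([ 0.094, -0.094,  0.701, -0.7  ]), 'contact_force': array([ 0.908,  1.112, -0.289]), 'moment': array([-0.04 , -0.025, -0.009]), 'width': np.float64(0.086)}
top dict_keys(['mtx', 'world_from_camera']) [[-0.018, 0.994, -0.111, 0.393], [-1.0, -0.021, -0.02, -0.008], [-0.023, 0.11, 0.994, 1.351], [0.0, 0.0, 0.0, 1.0]] [[541.1, 0.0, 279.6], [0.0, 541.1, 212.0], [0.0, 0.0, 1.0]]
side dict_keys(['mtx', 'world_from_camera']) [[-0.721, 0.387, -0.575, -0.347], [-0.693, -0.416, 0.589, 0.9], [-0.011, 0.823, 0.568, 0.922], [0.0, 0.0, 0.0, 1.0]] [[511.8, 0.0, 277.5], [0.0, 511.8, 207.2], [0.0, 0.0, 1.0]]
jig top 0.85 [264.5 202.7] [0.5676 0.0577 0.    ]
jig side 0.77 [253.6 224.5] [0.5749 0.0598 0.    ]
jig side 0.18 [229.9 199.6] [0.7291 0.0181 0.    ]
fence top 0.76 [235.2 206
[... 740 characters left out ...]
hole_right side 0.7 [319.7 190.8] [ 0.5146 -0.1767  0.036 ]
hole_right side 0.65 [258.9 212.1] [0.5724 0.0382 0.036 ]
hole_left top 0.88 [248.5 200.7] [0.5688 0.0952 0.036 ]
hole_left top 0.85 [390.2 186.5] [ 0.5964 -0.2525  0.036 ]
hole_left side 0.67 [313.8 177.1] [ 0.5831 -0.2279  0.036 ]
hole_left side 0.64 [249.6 223.9] [0.5496 0.0985 0.036 ]
sanding_block top 0.86 [273.1 141.7] [0.7178 0.0326 0.025 ]
sanding_block side 0.57 [227.9 196.2] [0.7192 0.0333 0.025 ]
sanding_block side 0.51 [249.9 225.5] [0.5544 0.0934 0.025 ]
wax_tin top 0.63 [308.7 255.1] [ 0.4331 -0.0496  0.025 ]
wax_tin top 0.22 [156.1 299.5] [0.3324 0.3242 0.025 ]
wax_tin side 0.69 [311.7 219. ] [ 0.4429 -0.0548  0.025 ]
```

```bash
python3 - <<'E'
from h import *
im,d=get_image("top"); c=im[110:300,150:420]; cv2.imwrite("pics/t1.png",cv2.resize(c,None,fx=2.9,fy=2.9,interpolation=cv2.INTER_CUBIC)[:,:,::-1])
im,d=get_image("side"); c=im[140:290,150:350]; cv2.imwrite("pics/s1.png",cv2.resize(c,None,fx=4,fy=4,interpolation=cv2.INTER_CUBIC)[:,:,::-1])
E
```

```text
(no output)
```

View pics/top0.png

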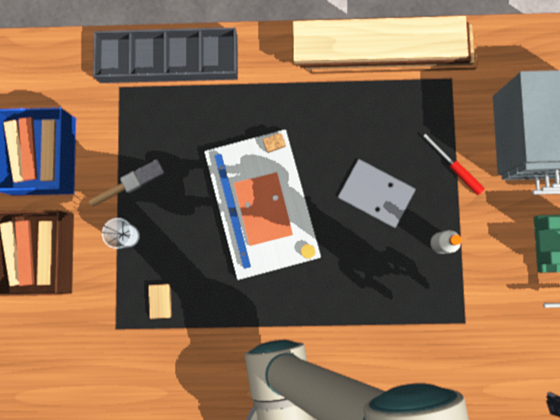

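View pics/t1.png

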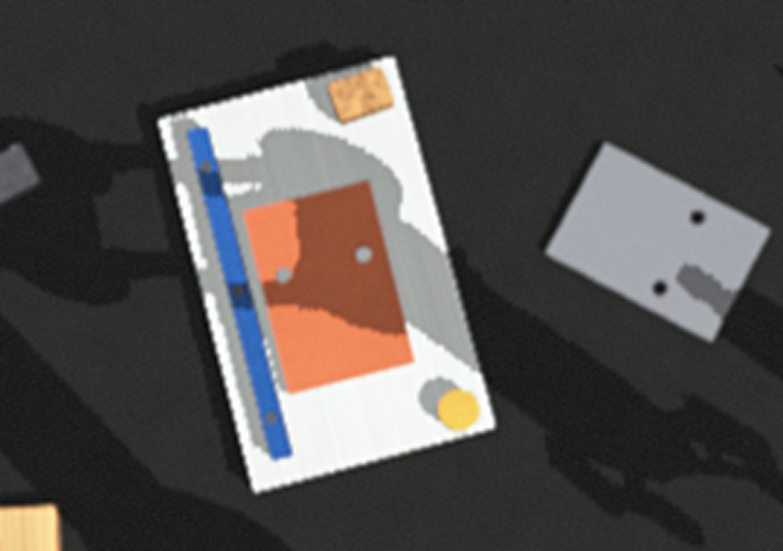

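View pics/s1.png

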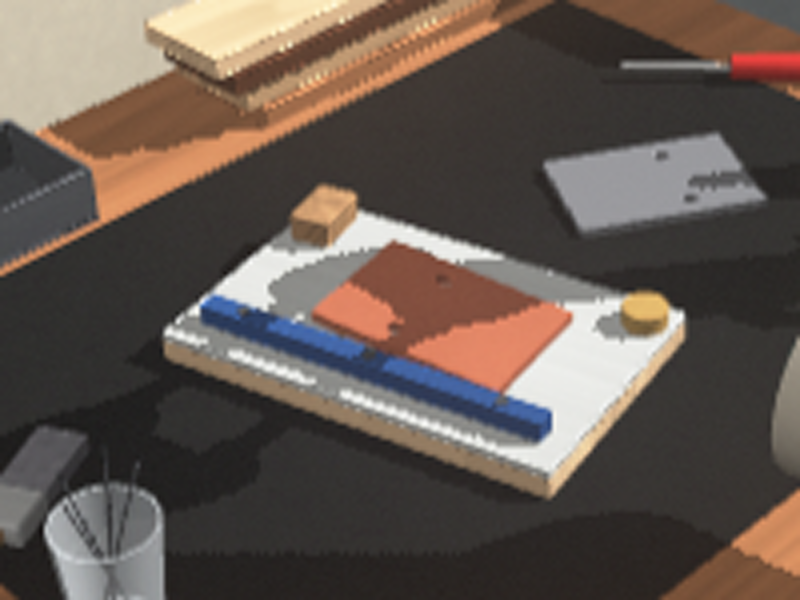

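```bash
cat > est.py <<'E'
from h import *
def quad(mask):
    n,l,s,_=cv2.connectedComponentsWithStats(mask.astype(np.uint8)); i=1+np.argmax(s[1:,4])
    c=max(cv2.findContours((l==i).astype(np.uint8),cv2.RETR_EXTERNAL,cv2.CHAIN_APPROX_NONE)[0],key=cv2.contourArea)
    return c[:,0,:].astype(float)
def fitrect(cont,cam,zf,L,W,x0):
    # fit rect pose (x,y,yaw) so that projected outline matches contour; zf(u)=height at local x u
    from scipy.optimize import least_squares
    us=np.linspace(-L/2,L/2,40); vs=np.linspace(-W/2,W/2,40)
    loc=np.array([(u,-W/2) for u in us]+[(u,W/2) for u in us]+[(-L/2,v) for v in vs]+[(L/2,v) for v in vs])
    def res(p):
        c,s=np.cos(p[2]),np.sin(p[2])
        P=np.array([w2px(cam,[p[0]+c*u-s*v,p[1]+s*u+c*v,zf(u)]) for u,v in loc])
        from scipy.spatial import cKDTree
        return cKDTree(P).query(cont)[0]
    r=least_squares(res,x0,loss="soft_l1",x_scale=[.01,.01,.05],diff_step=1e-4)
    return r.x,np.sqrt(np.mean(r.fun**2))
def masks(im):
    h=cv2.cvtColor(im,cv2.COLOR_RGB2HSV); H,S,V=[h[...,i].astype(int) for i in range(3)]
    roi=np.zeros(H.shape,bool); roi[120:290,195:330]=1
    return roi&((H<14)|(H>172))&(S>120)&(V>60), roi&(H>100)&(H<125)&(S>120), roi&(V>70)
E
python3 - <<'E'
from est import *
im,d=get_image("top")
b,f,j=masks(im)
cj=quad(j); cb=quad(b); cf=quad(f)
print("jig",pj:=fitrect(cj,"top",lambda u:.025,.33,.21,[.57,.058,.26]))
print("fence",fitrect(cf,"top",lambda u:.043,.29,.018,[.57,.13,.26]))
print("blank",pb:=fitrect(cb,"top",lambda u:.034+(u+.08)*np.sin(.087),.16,.11,[.555,.06,.26]))
x,y,t=pj[0]
R=np.array([[np.cos(t),-np.sin(t)],[np.sin(t),np.cos(t)]])
print("blank in jig",R.T@(pb[0][:2]-[x,y]),pb[0][2]-t)
for n,p in dict(pl=(.045,.0445),pr=(.045,-.0255),seat=(.025,.0095),fence=(0,.065)).items(): print(n,R@p+[x,y])
for n,z in (("hole_left",.045),("hole_right",.045)):
    for r in spot_point(n,"top")[:2]: print(n,R.T@(px2w("top",r["position"],z)[:2]-[x,y]))
for k,m in (("b",cb),("f",cf),("j",cj)):
    for q in m: im[int(q[1]),int(q[0])]=[0,255,0]
cv2.imwrite("pics/c1.png",cv2.resize(im[110:300,150:420],None,fx=2.9,fy=2.9,interpolation=0)[:,:,::-1])
E
```

```text
Traceback (most recent call last):
  File "est.py", line 16, in fitrect
    r=least_squares(res,x0,loss="soft_l1",x_scale=[.01,.01,.05],diff_step=1e-4)
  File "est.py", line 13, in res
    P=np.array([w2px(cam,[p[0]+c*u-s*v,p[1]+s*u+c*v,zf(u)]) for u,v in loc])
                ~~~~^^^^^^^^^^^^^^^^^^^^^^^^^^^^^^^^^^^^^^^
  File "h.py", line 8, in w2px
    m=camera_model(cam); K=np.array(m["mtx"]);T=np.array(m["world_from_camera"])
ValueError: time passes only in moves, steps and waits
```

```bash
python3 - <<'E'
import re
s=open("h.py").read().replace("from rig import *","from rig import *\nimport functools\ncamera_model=functools.lru_cache(camera_model)")
open("h.py","w").write(s)
E
cat > run.py <<'E'
import sys
from est import *
tag=sys.argv[1]; tilt=float(sys.argv[2])
im,d=get_image("top")
cv2.imwrite(f"pics/raw_{tag}.png",cv2.resize(im[110:300,150:420],None,fx=2.9,fy=2.9,interpolation=2)[:,:,::-1])
b,f,j=masks(im)
cb=quad(b)
if tag=="c1":
    cj=quad(j); cf=quad(f)
    pj=fitrect(cj,"top",lambda u:.025,.33,.21,[.57,.058,.26]); print("jig",pj)
    pf=fitrect(cf,"top",lambda u:.043,.29,.018,[.57,.13,.26]);print("fence",pf)
    np.save("jig.npy",pj[0])
    x,y,t=pj[0];R=np.array([[np.cos(t),-np.sin(t)],[np.sin(t),np.cos(t)]])
    print("fence in jig",R.T@(pf[0][:2]-[x,y]))
x,y,t=np.load("jig.npy")
R=np.array([[np.cos(t),-np.sin(t)],[np.sin(t),np.cos(t)]])
pb=fitrect(cb,"top",lambda u:.034+(u+.08)*np.sin(tilt),.16,.11,[.555,.06,.26]); print("blank",pb)
print("blank in jig",R.T@(pb[0][:2]-[x,y]),pb[0][2]-t)
if tag=="c1":
  for n,p in dict(pl=(.045,.0445),pr=(.045,-.0255),seat=(.025,.0095),fence=(0,.065)).items(): print(n,R@p+[x,y])
for n in ("hole_left","hole_right"):
    for r in spot_point(n,"top")[:2]: print(n,round(r["score"],2),R.T@(px2w("top",r["position"],.025+.1*np.sin(tilt))[:2]-[x,y]))
for m in (cb,):
    for q in m: im[int(q[1]),int(q[0])]=[0,255,0]
cv2.imwrite(f"pics/{tag}.png",cv2.resize(im[110:300,150:420],None,fx=2.9,fy=2.9,interpolation=0)[:,:,::-1])
print(manip.get_state()["clock"])
E
python3 run.py c1 .087
```

```text
jig (array([0.56299664, 0.06370756, 0.24165169]), np.float64(1.0627893813408424))
fence (array([0.5526472 , 0.13714368, 0.24265577]), np.float64(1.3759751054564815))
fence in jig [0.00752503 0.07377906]
blank (array([0.54797387, 0.06012219, 0.23289332]), np.float64(1.3262228311182207))
blank in jig [-0.01544427  0.00011386] -0.008758368781760645
pl [0.59603997 0.11768337]
pr [0.61279144 0.04971728]
seat [0.58499683 0.07891419]
fence [0.54744171 0.12681892]
hole_left 0.94 [-0.04545802 -0.31987286]
hole_left 0.88 [0.00808437 0.03218292]
hole_right 0.9 [ 0.0035564 -0.0408956]
hole_right 0.8 [-0.09397466 -0.26757849]
1.4
```

View pics/c1.png

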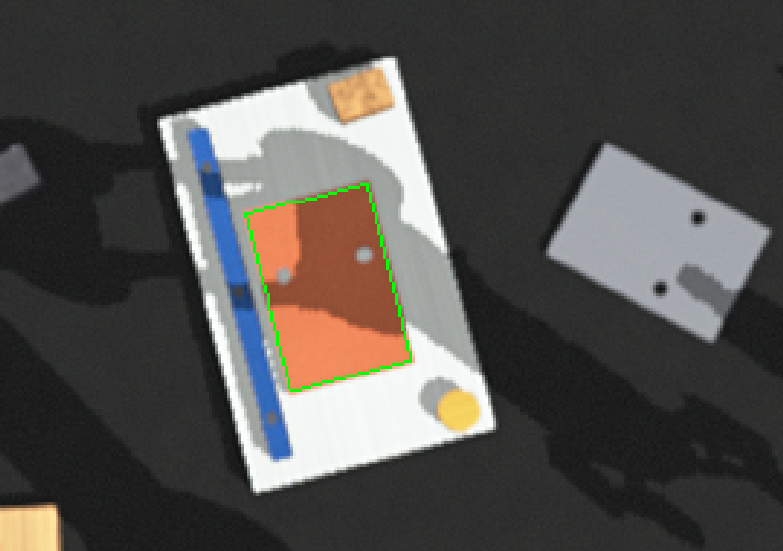

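Call:
{"name": "jog_arm", "arguments": {"targets": [[0.05,[0.03,0.038,0],0.11],[0.05,[0.03,0.038,0],0.11],[0.05,[0.03,0.038,0],0.11],[0.05,[0.03,0.038,0],0.11],[0.05,[0.03,0.038,0],0.11],[0.05,[0.03,0.038,0],0.11],[0.05,[0.03,0.038,0],0.11]]}}

```text
clock: 2.28
position: [0.3625, -0.2875, 0.2486]
ee_rot: [-0.352, 0.351, -0.613, 0.614]
contact_force: [0.9, 0.4, -0.6]
width: 0.0498
```

Call:
{"name": "jog_arm", "arguments": {"targets": [[0.05,[0.03,0.038,0],0.11],[0.05,[0.03,0.038,0],0.11],[0.05,[0.03,0.038,0],0.11],[0.05,[0.03,0.038,0],0.11],[0.05,[0.03,0.038,0],0.11],[0.05,[0.03,0.038,0],0.11],[0.05,[0.027,0.038,0],0.11]]}}

```text
clock: 3.15
position: [0.5696, -0.0213, 0.2484]
ee_rot: [0.556, -0.556, 0.436, -0.437]
contact_force: [0.4, -0.6, 0.1]
width: 0.0498
```

```bash
cat > st.py <<'E'
from h import *
from scipy.spatial.transform import Rotation as Ro
x,y,t=np.load("jig.npy");R=np.array([[np.cos(t),-np.sin(t)],[np.sin(t),np.cos(t)]])
s=manip.get_state(); p=s["position"]; q=s["ee_rot"]
M=Ro.from_quat([q[1],q[2],q[3],q[0]]).as_matrix()
f=s["contact_force"]
print("t",s["clock"],"pos",np.round(p,4),"jig mm",np.round(1e3*(R.T@(p[:2]-[x,y])),1),"jaw-jigx rad",round(float(np.arctan2(M[1,2],M[0,2])-t),3),"fwd",np.round(M[:,1],3),"F jig",np.round(R.T@f[:2],1),round(f[2],1),"w",round(float(s["width"]),3))
E
python3 st.py
```

```text
t 3.15 pos [ 0.5696 -0.0213  0.2484] jig mm [-13.9 -84.1] jaw-jigx rad -0.002 fwd [ 0.001 -0.    -1.   ] F jig [ 0.3 -0.7] 0.1 w 0.05
```

Call:
{"name": "jog_arm", "arguments": {"targets": [[0.05,[0,0,-0.05],0],[0.05,[0,0,-0.05],0],[0.05,[0,0,-0.05],0],[0.05,[0,0,-0.045],0],[0.05,[0,0,0],0]]}}

```text
clock: 3.78
position: [0.5657, -0.0222, 0.0503]
ee_rot: [-0.554, 0.557, -0.44, 0.435]
contact_force: [-0.4, -0.4, 0.3]
width: 0.0502
```

Call:
{"name": "jog_arm", "arguments": {"targets": [[0.05,[0,0,-0.003],0],[0.05,[0,0,-0.003],0]]}}

```text
clock: 4.03
position: [0.5704, -0.023, 0.0494]
ee_rot: [0.556, -0.555, 0.436, -0.439]
contact_force: [0.1, 0.2, 0.2]
width: 0.0502
```

Call:
{"name": "jog_arm", "arguments": {"targets": [[0.05,[0,0,-0.002],0],[0.05,[0,0,0],0]]}}

```text
clock: 4.28
position: [0.5689, -0.0227, 0.046]
ee_rot: [0.556, -0.555, 0.437, -0.438]
contact_force: [-0.2, -0.2, -0.2]
width: 0.0499
```

Call:
{"name": "jog_arm", "arguments": {"targets": [[0.05,[0,0,-0.002],0],[0.05,[0,0,0],0]]}}

```text
clock: 4.53
position: [0.5685, -0.0227, 0.0433]
ee_rot: [-0.555, 0.555, -0.438, 0.438]
contact_force: [-0.6, 0.3, 0.1]
width: 0.05
```

Call:
{"name": "jog_arm", "arguments": {"targets": [[0.05,[0,0,-0.002],0],[0.05,[0,0,0],0]]}}

```text
clock: 4.78
position: [0.5684, -0.0227, 0.0411]
ee_rot: [-0.555, 0.555, -0.438, 0.438]
contact_force: [-0.5, -0.3, -0.9]
width: 0.0498
```

```bash
python3 st.py; python3 - <<'E'
from h import *
im,d=get_image("side"); c=im[140:290,150:350]; cv2.imwrite("pics/s2.png",cv2.resize(c,None,fx=4,fy=4,interpolation=cv2.INTER_CUBIC)[:,:,::-1])
E
```

```text
t 4.775 pos [ 0.5684 -0.0227  0.0411] jig mm [-15.4 -85.2] jaw-jigx rad -0.006 fwd [-0.  0. -1.] F jig [-0.5 -0.2] -0.9 w 0.05
```

View pics/s2.png

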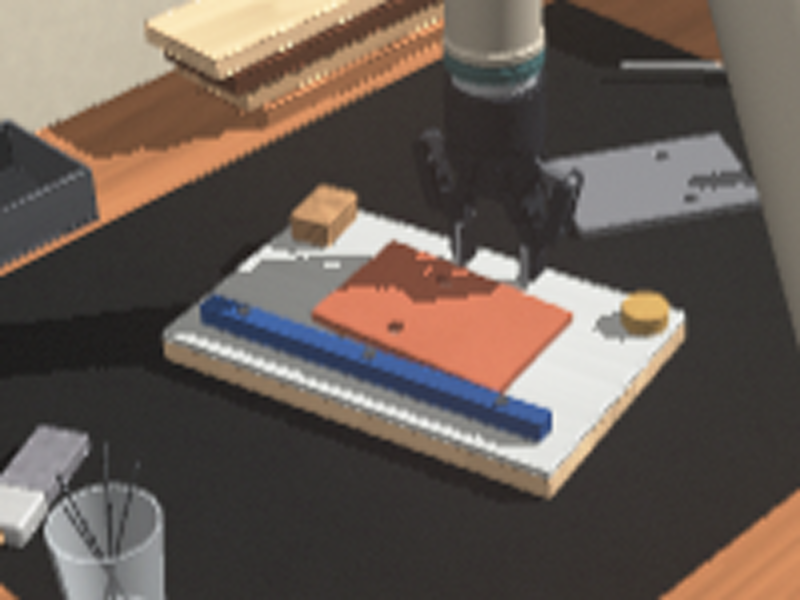

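Call:
{"name": "jog_arm", "arguments": {"targets": [[0.05,[0,0,-0.0015],0],[0.05,[0,0,0],0]]}}

```text
clock: 5.08
position: [0.5685, -0.0227, 0.0397]
ee_rot: [-0.555, 0.555, -0.438, 0.438]
contact_force: [-0.2, 0.4, 0.5]
width: 0.0499
```

Call:
{"name": "jog_arm", "arguments": {"targets": [[0.05,[0,0,-0.0015],0],[0.05,[0,0,0],0]]}}

```text
clock: 5.32
position: [0.5687, -0.0227, 0.039]
ee_rot: [0.555, -0.555, 0.437, -0.438]
contact_force: [-1.4, 0.0, 4.2]
width: 0.0499
```

Call:
{"name": "jog_arm", "arguments": {"targets": [[0.05,[0,0,0.004],0],[0.05,[-0.0018,0.0073,0],0],[0.05,[-0.0018,0.0073,0],0],[0.05,[0,0,0],0],[0.05,[-0.0005,0.002,0],0],[0.05,[-0.0005,0.002,0],0]]}}

```text
clock: 6.08
position: [0.5641, -0.0041, 0.0423]
ee_rot: [-0.555, 0.555, -0.438, 0.438]
contact_force: [-0.2, -0.2, 0.2]
width: 0.05
```

```bash
python3 st.py
```

```text
t 6.075 pos [ 0.5641 -0.0041  0.0423] jig mm [-15.2 -66.1] jaw-jigx rad -0.006 fwd [ 0. -0. -1.] F jig [-0.3 -0.2] 0.2 w 0.05
```

Call:
{"name": "jog_arm", "arguments": {"targets": [[0.05,[-0.0005,0.002,0],0],[0.05,[-0.0005,0.002,0],0],[0.05,[-0.0005,0.002,0],0]]}}

```text
clock: 6.45
position: [0.5624, 0.0019, 0.0423]
ee_rot: [0.555, -0.555, 0.438, -0.438]
contact_force: [0.4, -0.0, -0.2]
width: 0.0501
```

```bash
python3 st.py
```

```text
t 6.45 pos [0.5624 0.0019 0.0423] jig mm [-15.3 -59.8] jaw-jigx rad -0.006 fwd [ 0.  0. -1.] F jig [ 0.4 -0.1] -0.2 w 0.05
```

Call:
{"name": "jog_arm", "arguments": {"targets": [[0.05,[-0.0005,0.002,0],0],[0.05,[-0.0005,0.002,0],0]]}}

```text
clock: 6.7
position: [0.5628, 0.004, 0.0427]
ee_rot: [-0.555, 0.557, -0.435, 0.439]
contact_force: [1.7, -9.8, -2.0]
width: 0.0505
```

```bash
python3 st.py; python3 run.py c2 .087
```

```text
t 6.7 pos [0.5628 0.004  0.0427] jig mm [-14.5 -57.9] jaw-jigx rad -0.003 fwd [ 0.003 -0.004 -1.   ] F jig [-0.6 -9.9] -2.0 w 0.05
blank (array([ 0.56137236,  0.02304987, -0.1688297 ]), np.float64(8.686649220254687))
blank in jig [-0.01130674 -0.03908764] -0.41048138877742757
hole_left 0.67 [0.00912423 0.04462838]
hole_right 0.95 [-0.00361409 -0.02653598]
hole_right 0.63 [-0.08736172 -0.26947849]
6.85
```

View pics/raw_c2.png

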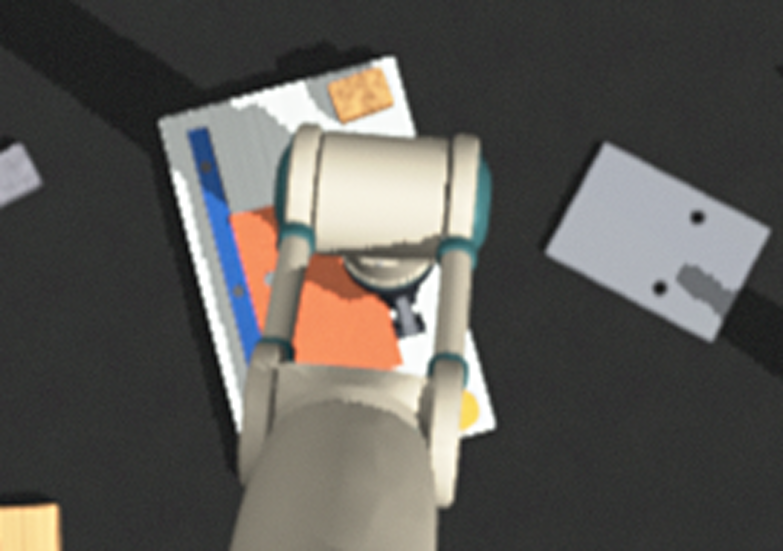

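Call:
{"name": "jog_arm", "arguments": {"targets": [[0.05,[0.0048,-0.0194,0],0],[0.05,[0,0,0.05],0],[0.05,[-0.014,0.0058,0.01],-0.174],[0.05,[-0.014,0.0058,0],-0.174],[0.05,[-0.014,0.0058,0],-0.174],[0.05,[-0.014,0.0058,0],-0.174],[0.05,[-0.014,0.0058,0],-0.174],[0.05,[-0.014,0.0058,0],-0.174],[0.05,[-0.014,0.0058,0],-0.174],[0.05,[-0.014,0.0058,0],-0.174]]}}

```text
clock: 8.1
position: [0.4538, 0.0328, 0.1023]
ee_rot: [0.143, -0.143, 0.693, -0.692]
contact_force: [0.2, 0.3, -0.3]
width: 0.0502
```

Call:
{"name": "jog_arm", "arguments": {"targets": [[0.05,[-0.014,0.0058,0],-0.174],[0.05,[0,0,0],0],[0.05,[0,0,0],0]]}}

```text
clock: 8.48
position: [0.4412, 0.0383, 0.1025]
ee_rot: [-0.086, 0.085, -0.702, 0.702]
contact_force: [-0.1, -0.3, 0.9]
width: 0.0501
```

```bash
python3 st.py; python3 - <<'E'
from h import *
im,d=get_image("side"); c=im[140:290,150:350]; cv2.imwrite("pics/s3.png",cv2.resize(c,None,fx=4,fy=4,interpolation=cv2.INTER_CUBIC)[:,:,::-1])
im,d=get_image("top"); cv2.imwrite("pics/t3.png",cv2.resize(im[110:300,150:420],None,fx=2.9,fy=2.9,interpolation=2)[:,:,::-1])
E
```

```text
t 8.475 pos [0.4412 0.0383 0.1025] jig mm [-124.3    4.5] jaw-jigx rad -1.57 fwd [ 0.001 -0.    -1.   ] F jig [-0.1 -0.2] 0.9 w 0.05
```

View pics/s3.png

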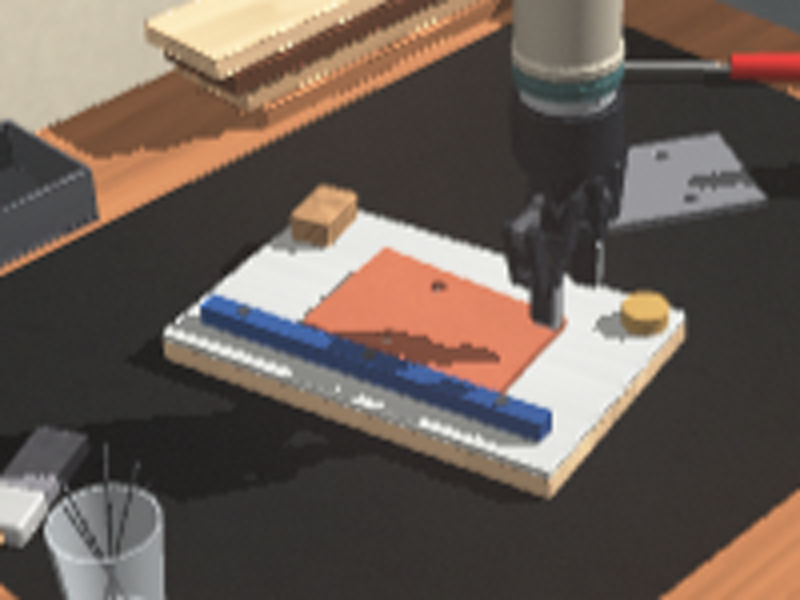

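View pics/t3.png

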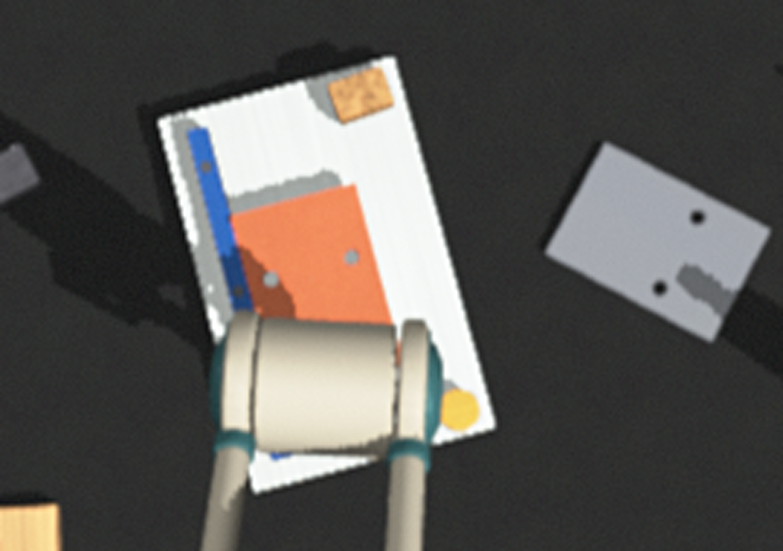

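Call:
{"name": "jog_arm", "arguments": {"targets": [[0.05,[0,0,-0.03],0],[0.05,[0,0,-0.03],0],[0.05,[0,0,0],0],[0.05,[0.0049,0.0012,0],0],[0.05,[0.0049,0.0012,0],0],[0.05,[0.0029,0.0007,0],0],[0.05,[0,0,0],0]]}}

```text
clock: 9.45
position: [0.4536, 0.0419, 0.0428]
ee_rot: [-0.085, 0.085, -0.702, 0.702]
contact_force: [-0.0, 0.2, 0.3]
width: 0.05
```

```bash
python3 st.py
```

```text
t 9.45 pos [0.4536 0.0419 0.0428] jig mm [-111.5    5. ] jaw-jigx rad -1.571 fwd [ 0.001 -0.    -1.   ] F jig [0.  0.2] 0.3 w 0.05
```

Call:
{"name": "jog_arm", "arguments": {"targets": [[0.05,[0.0029,0.0008,0],0],[0.05,[0.0029,0.0008,0],0],[0.05,[0.0029,0.0008,0],0],[0.05,[0.0029,0.0008,0],0],[0.05,[0.0029,0.0008,0],0],[0.05,[0.0029,0.0008,0],0]]}}

```text
clock: 10.2
position: [0.4705, 0.0466, 0.0422]
ee_rot: [-0.085, 0.085, -0.702, 0.702]
contact_force: [-2.0, -1.9, -0.4]
width: 0.0502
```

```bash
python3 st.py
```

```text
t 10.2 pos [0.4705 0.0466 0.0422] jig mm [-93.9   5.5] jaw-jigx rad -1.572 fwd [-0. -0. -1.] F jig [-2.4 -1.3] -0.4 w 0.05
```

Contact made. The blank is moving; I'll check its pose.

```bash
python3 - <<'E'
from h import *
im,d=get_image("side"); c=im[140:290,150:350]; cv2.imwrite("pics/s4.png",cv2.resize(c,None,fx=4,fy=4,interpolation=cv2.INTER_CUBIC)[:,:,::-1])
im,d=get_image("top"); cv2.imwrite("pics/t4.png",cv2.resize(im[110:300,150:420],None,fx=2.9,fy=2.9,interpolation=2)[:,:,::-1])
E
```

```text
(no output)
```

View pics/s4.png

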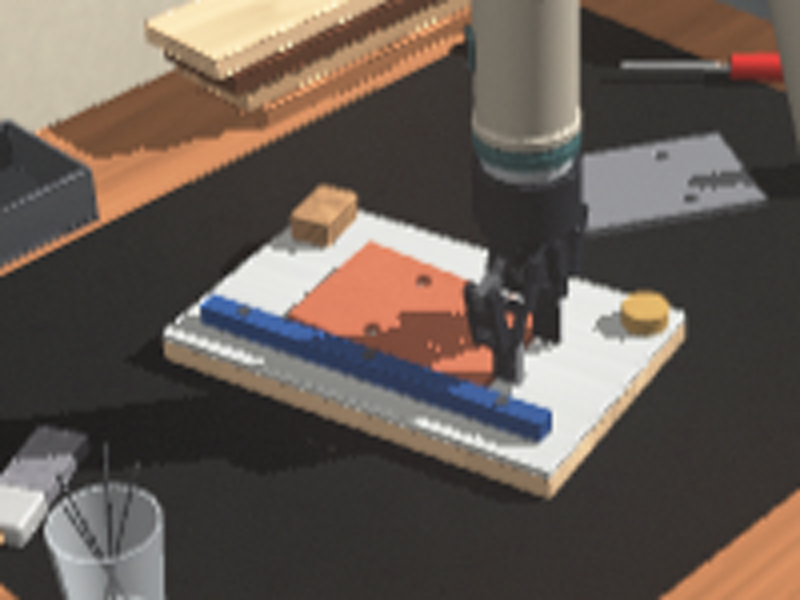

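View pics/t4.png

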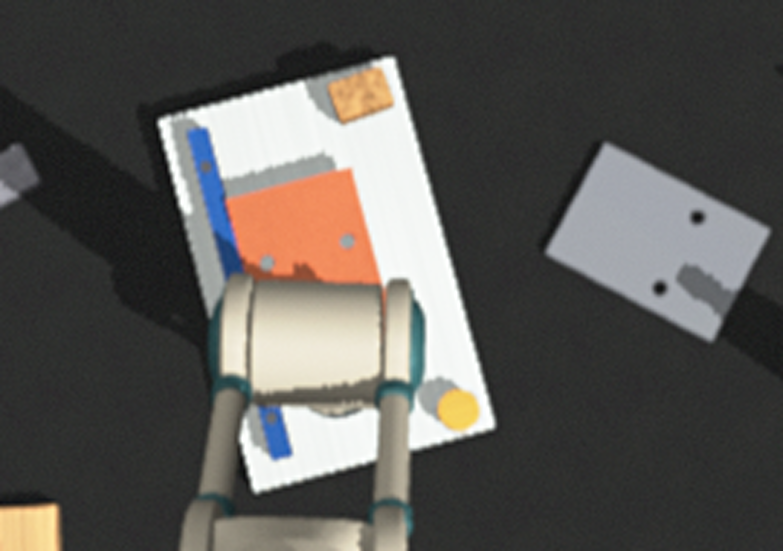

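Call:
{"name": "jog_arm", "arguments": {"targets": [[0.05,[0.0029,0.0008,0],0],[0.05,[0.0029,0.0008,0],0],[0.05,[0.0029,0.0008,0],0],[0.05,[0.0029,0.0008,0],0],[0.05,[0.0029,0.0008,0],0],[0.05,[0.0015,0.0004,0],0]]}}

```text
clock: 11.05
position: [0.4867, 0.0511, 0.0423]
ee_rot: [-0.085, 0.085, -0.702, 0.702]
contact_force: [-0.7, -1.2, -0.1]
width: 0.0503
```

Call:
{"name": "jog_arm", "arguments": {"targets": [[0.05,[0.001,0.0003,0],0],[0.05,[0.001,0.0003,0],0],[0.05,[0.001,0.0003,0],0],[0.05,[0.001,0.0003,0],0]]}}

```text
clock: 11.55
position: [0.4906, 0.0523, 0.0424]
ee_rot: [0.085, -0.085, 0.702, -0.702]
contact_force: [0.1, -0.1, 0.4]
width: 0.0499
```

```bash
python3 st.py
```

```text
t 11.55 pos [0.4906 0.0523 0.0424] jig mm [-73.    6.3] jaw-jigx rad -1.572 fwd [ 0.  0. -1.] F jig [ 0.1 -0.1] 0.4 w 0.05
```

Call:
{"name": "jog_arm", "arguments": {"targets": [[0.05,[0.001,0.0003,0],0],[0.05,[0.001,0.0003,0],0],[0.05,[0.001,0.0003,0],0]]}}

```text
clock: 11.92
position: [0.4939, 0.0533, 0.0425]
ee_rot: [0.085, -0.084, 0.702, -0.702]
contact_force: [-0.9, -0.5, -0.4]
width: 0.0502
```

```bash
python3 st.py
```

```text
t 11.925 pos [0.4939 0.0533 0.0425] jig mm [-69.6   6.4] jaw-jigx rad -1.572 fwd [ 0.001  0.    -1.   ] F jig [-1.  -0.3] -0.4 w 0.05
```

Call:
{"name": "jog_arm", "arguments": {"targets": [[0.05,[0.001,0.0003,0],0],[0.05,[0.001,0.0003,0],0]]}}

```text
clock: 12.18
position: [0.4956, 0.0538, 0.0424]
ee_rot: [-0.085, 0.085, -0.702, 0.702]
contact_force: [-0.0, -0.1, 0.0]
width: 0.05
```

```bash
python3 st.py; python3 - <<'E'
from h import *
im,d=get_image("side"); c=im[140:290,150:350]; cv2.imwrite("pics/s5.png",cv2.resize(c,None,fx=4,fy=4,interpolation=cv2.INTER_CUBIC)[:,:,::-1])
im,d=get_image("top"); cv2.imwrite("pics/t5.png",cv2.resize(im[110:300,150:420],None,fx=2.9,fy=2.9,interpolation=2)[:,:,::-1])
E
```

```text
t 12.175 pos [0.4956 0.0538 0.0424] jig mm [-67.9   6.5] jaw-jigx rad -1.572 fwd [ 0. -0. -1.] F jig [-0.1 -0.1] 0.0 w 0.05
```

View pics/s5.png

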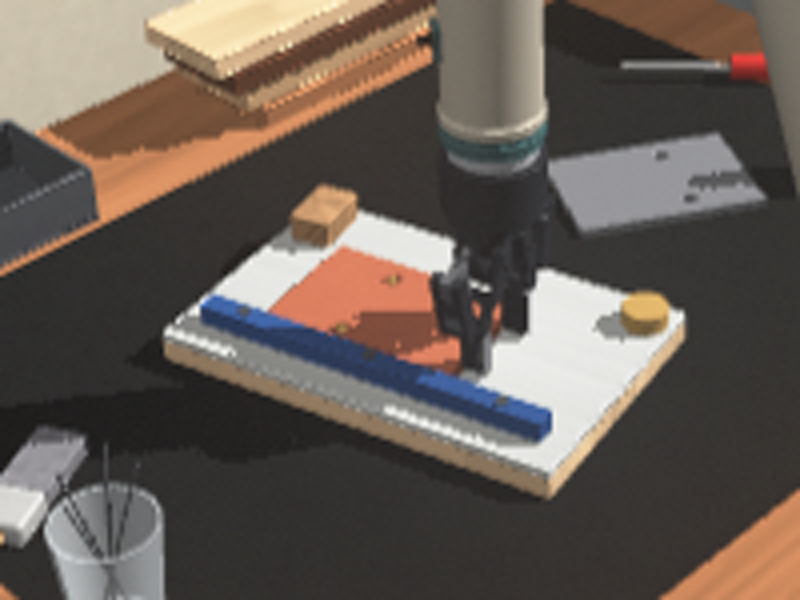

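View pics/t5.png

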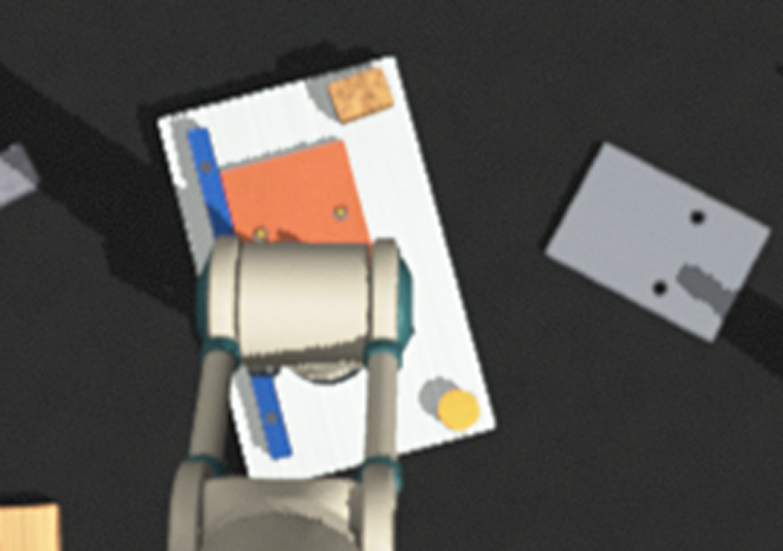

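Call:
{"name": "jog_arm", "arguments": {"targets": [[0.05,[-0.0146,-0.0036,0],0],[0.05,[-0.01,-0.0025,0.03],0],[0.05,[-0.02,-0.005,0.05],0],[0.05,[-0.04,-0.01,0.04],0],[0.05,[-0.04,-0.01,0.02],0],[0.05,[0,0,0],0]]}}

```text
clock: 13.02
position: [0.3674, 0.0224, 0.1832]
ee_rot: [-0.085, 0.084, -0.702, 0.702]
contact_force: [0.3, -0.8, 0.0]
width: 0.05
```

```bash
python3 st.py; python3 run.py c6 0; python3 - <<'E'
from h import *
im,d=get_image("side"); c=im[160:270,180:320]; cv2.imwrite("pics/s6.png",cv2.resize(c,None,fx=5,fy=5,interpolation=cv2.INTER_CUBIC)[:,:,::-1])
m=silhouettes("blank","side")
T=camera_model("side"); K=T["mtx"]; W=np.array(T["world_from_camera"])
x,y,t=np.load("jig.npy"); R=np.array([[np.cos(t),-np.sin(t)],[np.sin(t),np.cos(t)]])
for mm in m[:1]:
    k=cv2.erode(mm["mask"].astype(np.uint8),np.ones((3,3)))>0; v,u=np.nonzero(k); z=d[v,u]; g=z>0;u,v,z=u[g],v[g],z[g]
    P=np.c_[(u-K[0][2])*z/K[0][0],-(v-K[1][2])*z/K[1][1],-z,np.ones(len(z))]@W.T
    L=(P[:,:2]-[x,y])@R
    A=np.c_[L,np.ones(len(L))]; ok=np.ones(len(L),bool)
    for _ in range(4):
        co=np.linalg.lstsq(A[ok],P[ok,2],rcond=None)[0]; r=P[:,2]-A@co; ok=abs(r)<.004
    print("blank slope",co[:2],"z at centre",co@[.025,.0095,1],ok.sum(),len(ok),"L range",L.min(0),L.max(0))
E
```

```text
t 13.025 pos [0.3674 0.0224 0.1832] jig mm [-199.8    6.7] jaw-jigx rad -1.573 fwd [ 0.001 -0.    -1.   ] F jig [ 0.  -0.8] 0.0 w 0.05
blank (array([0.58532687, 0.07976497, 0.23847699]), np.float64(1.137793305287238))
blank in jig [0.02552405 0.01024708] -0.0031747031058009245
hole_left 0.9 [0.04977751 0.04034221]
hole_left 0.56 [-0.0415165  -0.31628232]
hole_right 0.83 [-0.09195122 -0.27236913]
hole_right 0.73 [ 0.03974715 -0.02766026]
13.175
blank slope [-0.00367501  0.0071564 ] z at centre 0.008351285788312814 278 301 L range [-0.13507011 -0.35635032] [ 0.03800167 -0.18946727]
```

View pics/s6.png

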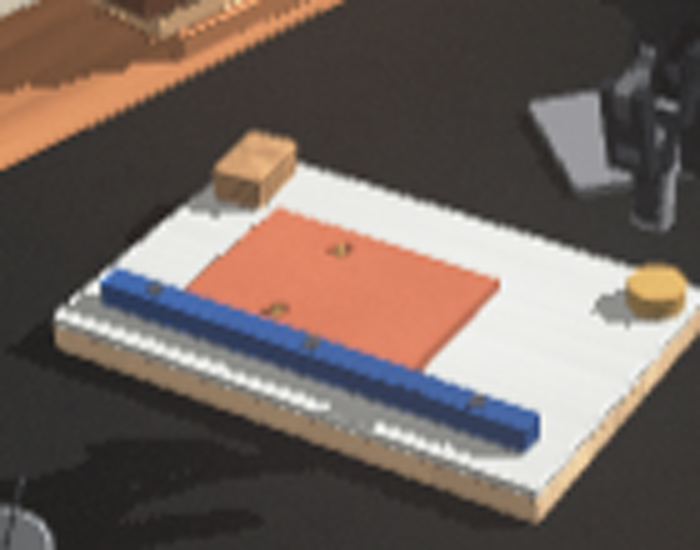

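View pics/raw_c6.png

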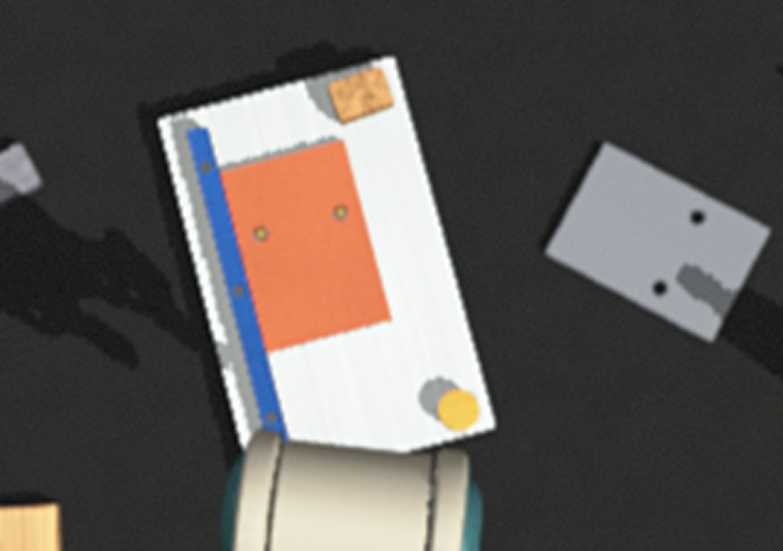

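The silhouette picked the grey look-alike. I'll check the real blank's flatness using depth in its colour mask.

```bash
python3 - <<'E'
from est import *
x,y,t=np.load("jig.npy"); R=np.array([[np.cos(t),-np.sin(t)],[np.sin(t),np.cos(t)]])
for cam in ("top","side"):
    im,d=get_image(cam); T=camera_model(cam); K=T["mtx"]; W=np.array(T["world_from_camera"])
    v,u=np.mgrid[:420,:560]; v=v.ravel();u=u.ravel();z=d.ravel()
    P=np.c_[(u-K[0][2])*z/K[0][0],-(v-K[1][2])*z/K[1][1],-z,np.ones(len(z))]@W.T
    L=(P[:,:2]-[x,y])@R
    ok0=(z>0)
    def fit(m,n):
        A=np.c_[L[m]-[.025,.0095],np.ones(m.sum())]; Z=P[m,2]; ok=abs(Z-np.median(Z))<.012
        for _ in range(3):
            co=np.linalg.lstsq(A[ok],Z[ok],rcond=None)[0]; ok=abs(Z-A@co)<.006
        print(cam,n,"slopes",co[:2].round(4),"z",co[2].round(4),ok.sum())
    a=ok0&(L[:,0]>-.048)&(L[:,0]<.098)&(L[:,1]>-.038)&(L[:,1]<.045)&(abs(P[:,2]-.035)<.02)
    fit(a,"blank")
    b=ok0&(L[:,0]>-.11)&(L[:,0]<.15)&(L[:,1]>-.098)&(L[:,1]<-.053)&(abs(P[:,2]-.03)<.02)
    b&=~((L[:,0]>.1)|(L[:,0]<-.1)); fit(b,"board")
E
```

```text
top blank slopes [ 0.0013 -0.0007] z 0.0337 1911
top board slopes [ 0.0024 -0.0205] z 0.0229 1403
side blank slopes [-0.0035  0.0008] z 0.0316 776
side board slopes [-0.001   0.0103] z 0.0237 479
```

```bash
python3 -c "
from rig import *
print(sign_off())"
```

```text
the job is handed in; nothing more can be done
None
```

I handed the job in with the blank seated over both pins and flat on the board. The robot's clock stood at about 13.3 s of the 51 s allowed; sign-off gives no verdict.

I pushed the blank's right edge with both fingertips until it pressed against the fence at about 10 N. Then I pushed its robot-side edge about 40 mm in +x along the fence until it dropped. After that I backed the gripper well clear. It was never pinched or lifted.

**Last checks:**
- **Position:** the outline fit from the top camera put the blank at jig (25.5, 10.2) mm, against a seat of (25, 9.5) mm, turned by -0.003 rad.
- **Pins:** both brass pins show inside their holes in both pictures.
- **Flatness:** depth readings gave slopes under 0.004 rad. The top face read z = 33.7 mm from the top camera and 31.6 mm from the side camera, against an expected 34 mm.
- **Other things:** the sanding block and wax tin looked unmoved in the last close-ups. I did not measure any of the other things again at the end, and the glue, screwdriver, cup, brush and offcut were not fully in view there.

**Checks that disagreed:**
- The hole detections were about 5 mm off the pins, in opposite directions. I did not trust them, because the pictures and the outline fit contradict them.
- The silhouette network picked the grey look-alike, so I discarded that result and measured flatness from depth readings over the blank's own area instead.
- The board strip's sideways slope also came out inconsistent between cameras (-0.021 and +0.010). That strip is narrow, and I put it down to depth noise.

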